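# Run the vent plugs home along a battery

## Task

The battery has just been topped up and its six yellow vent plugs are only loosely back in their holes. Run your fingertips along the row in one low pass, starting at the plug nearest the red-ringed positive post and ending at the negative end, and gently, without jabbing, press each plug straight down in turn until its head sits home on the lid, keeping the fingertips over the row and within about 3 cm of the plugs until the last one is home. Grip or pull up nothing, leave the green protector, the loose parts and the brush rack as they are, and finish with the hand clear.

Things in the scene. Friction and masses are not known exactly. Their poses are not given: they have to be found in the camera images.
- battery: 12 V car battery, too heavy to shift, at any yaw: pale case, black lid, 175 x 242 mm in plan, lid top at 172 mm. Origin: centre of its underside; z up, y along its length towards the positive end. Six yellow vent plugs stand in a row on the centre line (x = 0) at y = 100, 60, 20, -20, -60, -100 mm, on a 46 mm wide strip with its top at 174 mm.
- positive_post (a point): centre of the top of the positive battery post: bare grey lead, 19 mm across, 18 mm tall, with a red ring round its foot; battery frame (-55, 92, 190) mm
- negative_post (a point): centre of the top of the negative battery post (hidden under the green protector; blue ring at its foot); battery frame (-55, -92, 190) mm
- protector: green plastic post protector, a loose hollow cap 33 to 39 mm across and 21.5 mm tall, sitting over the negative post; origin at the centre of its underside, on the lid. Bystander.
- terminal: loose brass clamp terminal lying on the bench, about 80 x 32 x 18 mm; origin under the middle of its ring. Bystander.
- socket: loose steel socket standing on the bench, 19 mm across, 30 mm tall; origin at the centre of its underside. Bystander.
- bolt: loose side-post bolt with a lead head, standing head down on the bench, 23 mm across, 26 mm tall; origin at the centre of its underside. Bystander.
- rack: wooden rack, fixed to the bench, 75 x 220 mm in plan, with four terminal brushes wedged upright in its slots, 132 mm tall in all; origin at the centre of its underside. Bystander.
- plug1_top (a point): centre of the flat top of the head of the first yellow vent plug, counted from the positive post; it moves with the plug; 180 mm above the bench when the plug is home. It stands nearest the positive post.
- plug1 (a joint): how far the first vent plug is pressed in, m: 0 = head 6 mm proud of its seat, 0.006 = home, head down on its seat, where it stops solid. Starts 2.5 to 6 mm proud. Round head 23 mm across, 6 mm thick; slides straight down against about 4 N, does not spring back out; pulled, it would come up (below 0).
- plug2_top (a point): centre of the flat top of the head of the second yellow vent plug, counted from the positive post; it moves with the plug; 180 mm above the bench when the plug is home.
- plug2 (a joint): how far the second vent plug is pressed in, m: 0 = head 6 mm proud of its seat, 0.006 = home, head down on its seat, where it stops solid. Otherwise like plug1.
- plug3_top (a point): centre of the flat top of the head of the third yellow vent plug, counted from the positive post; it moves with the plug; 180 mm above the bench when the plug is home.
- plug3 (a joint): how far the third vent plug is pressed in, m: 0 = head 6 mm proud of its seat, 0.006 = home, head down on its seat, where it stops solid. Otherwise like plug1.
- plug4_top (a point): centre of the flat top of the head of the fourth yellow vent plug, counted from the positive post; it moves with the plug; 180 mm above the bench when the plug is home.
- plug4 (a joint): how far the fourth vent plug is pressed in, m: 0 = head 6 mm proud of its seat, 0.006 = home, head down on its seat, where it stops solid. Otherwise like plug1.
- plug5_top (a point): centre of the flat top of the head of the fifth yellow vent plug, counted from the positive post; it moves with the plug; 180 mm above the bench when the plug is home.
- plug5 (a joint): how far the fifth vent plug is pressed in, m: 0 = head 6 mm proud of its seat, 0.006 = home, head down on its seat, where it stops solid. Otherwise like plug1.
- plug6_top (a point): centre of the flat top of the head of the sixth yellow vent plug, counted from the positive post; it moves with the plug; 180 mm above the bench when the plug is home. It stands nearest the negative post.
- plug6 (a joint): how far the sixth vent plug is pressed in, m: 0 = head 6 mm proud of its seat, 0.006 = home, head down on its seat, where it stops solid. Otherwise like plug1.

How it is judged:
On the way, in this order (a step that is already met when the one before it is completed fails the run):
1. the first plug from the positive post is pressed home (value of joint plug1 above 0.0045 m), for 0.1 s.
2. the second plug from the positive post is pressed home (value of joint plug2 above 0.0045 m), for 0.1 s.
3. the third plug from the positive post is pressed home (value of joint plug3 above 0.0045 m), for 0.1 s.
4. the fourth plug from the positive post is pressed home (value of joint plug4 above 0.0045 m), for 0.1 s.
5. the fifth plug from the positive post is pressed home (value of joint plug5 above 0.0045 m), for 0.1 s.
6. the sixth plug from the positive post is pressed home (value of joint plug6 above 0.0045 m), for 0.1 s.
At the end, for the whole second after the job is handed in: All six vent plugs are home to within 1.5 mm and at rest, and the protector, terminal, socket and bolt are at rest within 15 mm of where they began (value of joint each of plug1, plug2, plug3, plug4, plug5, plug6 above 0.0045 m and velocity of joint each of plug1, plug2, plug3, plug4, plug5, plug6 below 0.005 m/s and distance of each of terminal, protector, socket, bolt from where it was at the start of the episode below 0.015 m and linear speed of each of terminal, protector, socket, bolt below 0.02 m/s); the robot touches nothing.
It fails at once if A vent plug is drawn up out of its hole (value of joint any of plug1, plug2, plug3, plug4, plug5, plug6 below -0.0015 m).
It fails at once if Between the first plug going home and the last, the hand leaves the row: TCP more than 60 mm above the seated plug heads (fingertips about 40 mm) or more than 50 mm to the side of the row (value of joint plug1 above 0.0045 m and not (value of joint plug6 above 0.0045 m) and (z of the grasp point in the frame of battery above 0.24 m or x of the grasp point in the frame of battery above 0.05 m or x of the grasp point in the frame of battery below -0.05 m)).
It fails at once if A plug or the lid is jabbed or leaned on with more than 80 N (contact force between the fingers and battery above 80 N).
It fails at once if A bystander is shifted more than 15 mm (distance of any of terminal, protector, socket, bolt from where it was at the start of the episode above 0.015 m).
It fails at once if The brush rack is struck (contact force between any of the arm, the fingers and rack above 2 N).
It also fails if it takes over 48 s, if anything falls off the work surface, if the arm or the gripper's body presses on something with over 40 N, if the wrist force passes 120 N, or if a joint passes its speed limit or range.

## Robot

A 7-joint arm with a two-finger parallel gripper is mounted at the origin on the work surface. World frame = base frame: x ahead of the robot, y to its left, z up, the work surface at z = 0. Lengths are in m, angles in rad, forces in N, time in s.
With the tool pointing down it reaches from about 0.4 to 0.85 m from the base axis. Payload 4.5 kg.
Tool frame: the origin (TCP) lies between the finger pads, 19 mm behind the fingertips; this is the grasp point; z points along the fingers, y is the line along which they close (so a half turn about z gives the same grasp; the last joint's range is limited). The gripper opens to 88 mm and grips with 3 to 60 N. Pads are 18 mm wide; open, the fingers measure 123 mm over their backs; the gripper's body (75 mm by 187 mm) begins 45 mm behind the grasp point.
Start: joints at [-1.088, 0.689, -0.195, 1.565, 0.157, 0.902, -0.215], TCP at [0.271, 0.563, 0.257] pointing down, gripper open.
Joint ranges: [-3.01, 3.01], [-0.46, 2.08], [-1.47, 1.51], [0.13, 2.56], [-1, 4.14], [0.04, 2.09], [-2.66, 2.66]. Speed limits (rad/s): [2.57, 2.57, 3.14, 3.14, 3.14, 3.14, 3.14].

## Interface

Orientations are given as a unit quaternion [x, y, z, w].
In Python, from plant import r gives the robot as it stands. The module is installed in compiled form; this text tells all that it offers.
- The arm moves only by the shell command python3 -m pendant 'ROWS' [FORCE]. ROWS is JSON, one flat list of numbers, 7 for each row, row after row: the opening, from 0 (shut) to 1 (fully open), then the shift along the tool's x, y, z scaled (see below), then the turn, a rotation vector about the tool's x, y, z scaled (see below). A call has 1 to 12 rows; each row is the pose to reach, as a shift and turn from the pose commanded when the call began, along the tool's axes at that moment; what a row does not reach only later rows make up. The controller multiplies each number of a shift by 0.15 m and each number of a turn by pi/2 rad. A row lasts 1/10 s, in which the tool goes at most 50 mm and 8.59 degrees, less where a joint would pass 70% of its speed; a pose out of reach is approached as far as the arm can. A call with a number of a shift or a turn outside -1 to 1 is refused whole. A call with a gripper value outside its range is refused whole. The fingers move at their own pace and stop on an object; FORCE is the grip in N (left out, the last holds). Time passes only in rows, so rows that repeat a pose let the fingers close. It gives the time, the measured TCP pose, the force, the opening and the grip force at its end, in the units of the state.
- r.get_state(): the state, without advancing time (a new reading comes with each control period).
- r.snapshot(name): name is "scene" or "top"; returns a dict with "img" (480x640x3 uint8, red, green, blue), "mtx" (3x3 intrinsics, pixels), "k1" (the pictures are not rectified: a ray, as slopes to the right and down, at radius r is drawn at 1 + k1 r^2 times it, then the intrinsics apply), "cam_to_world" (4x4, takes a point from camera to world coordinates). Camera axes: x right, y up, looking along -z (the intrinsics and any distortion apply to the point x, -y, -z); pixel columns grow to the right and rows downward; lengths in m; the calibration is good to about 2 mm. A picture is of the moment at which its call begins. There is no depth.
- r.finish_job(): hands the job in; it is judged then, once.
The state is a dict: "clock": time; "q": joint angles; "qd": joint speeds; "joint_torque": joint torques, N m; "tool_pos": TCP position; "eef_rot": TCP orientation; "contact_force": force on the tool from outside, world axes, zero at the start; "moment": the same for the moment, N m; "opening": opening from 0.0 (shut) to 1.0 (fully open); "finger_force": force on a finger pad.
Only numpy, scipy, OpenCV 4.12 (cv2) and the standard library are available. Lean on these libraries where they do the work, as an engineer would, in place of code of your own. Each camera call takes 0.05 s, during which the arm holds its last target. There are 200 camera calls.

## Working session

There is one attempt and no reset: what is moved stays moved. The work goes in short steps, Python scripts to look and compute and a shell command to move; the robot and the scene stay as the last step left them, time stands still between calls to the robot, and variables do not carry over. Pictures are saved under pics/ and viewed, at most 10 in all, crops included, and the job is handed in when it is done.

```bash
mkdir -p pics; python3 - <<'E'
from plant import r
import cv2,numpy as np
s=r.get_state();print({k:np.round(v,3) for k,v in s.items()})
for n in("top","scene"):
    d=r.snapshot(n);cv2.imwrite(f"pics/{n}0.png",d["img"][...,::-1]);np.savez(n+".npz",**d)
    print(n,d["mtx"],d["k1"],d["cam_to_world"])
E
```

```text
{'clock': np.float64(0.0), 'q': array([-1.088,  0.69 , -0.195,  1.566,  0.157,  0.902, -0.215]), 'qd': array([ 0.001,  0.   , -0.002, -0.001,  0.001, -0.   ,  0.001]), 'joint_torque': array([ 0.0000e+00, -5.2756e+01, -1.2670e+00, -1.5343e+01, -5.3000e-02,
        7.0000e-03,  0.0000e+00]), 'tool_pos': array([0.271, 0.563, 0.257]), 'eef_rot': array([ 0.223,  0.975, -0.001, -0.   ]), 'contact_force': array([ 0.798,  0.374, -0.074]), 'moment': array([-0.026,  0.031, -0.075]), 'finger_force': np.float64(0.0), 'opening': np.float64(0.997)}
top [[550.87767745   0.         312.79610407]
 [  0.         550.87767745 240.90348727]
 [  0.           0.           1.        ]] -0.02276111087659504 [[ 2.99030955e-03  9.80591283e-01 -1.96040284e-01  2.62080370e-01]
 [-9.99994086e-01  3.26535460e-03  1.07981071e-03  9.39633699e-02]
 [ 1.69899402e-03  1.96035896e-01  9.80595248e-01  1.56656371e+00]
 [ 0.00000000e+00  0.00000000e+00  0.00000000e+00  1.00000000e+00]]
scene [[433.7214613    0.         311.66834719]
 [  0.         433.7214613  240.08094325]
 [  0.           0.           1.        ]] -0.08144783439514063 [[ 0.17342132 -0.62037459  0.76489242  1.25670901]
 [ 0.98484375  0.11144902 -0.13289812 -0.03299995]
 [-0.00279989  0.77634688  0.63029967  0.74306793]
 [ 0.          0.          0.          1.        ]]
```

View pics/top0.png

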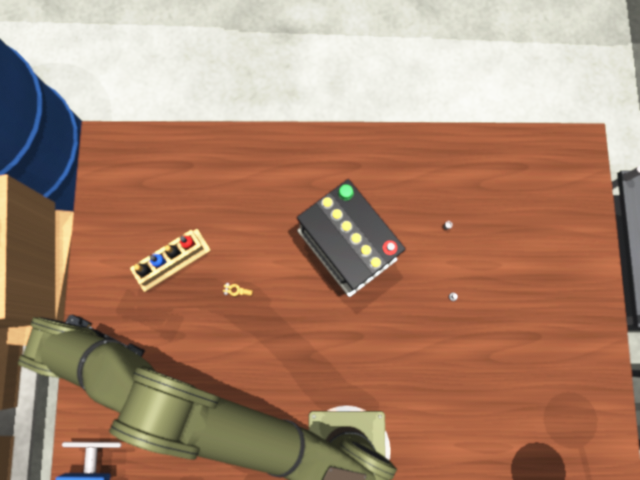

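View pics/scene0.png

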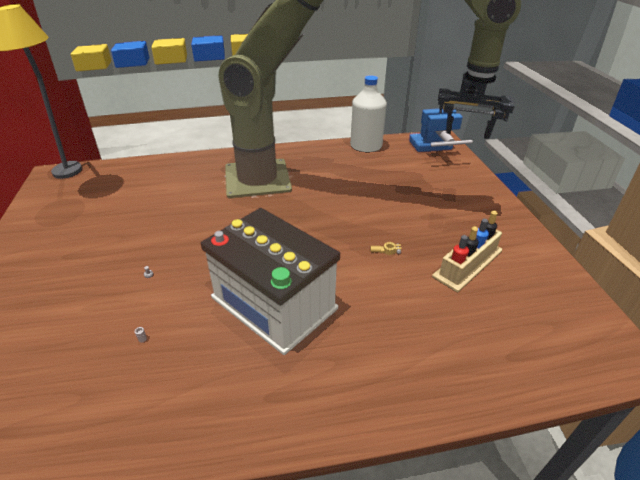

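The top view shows the plug row from (376,262), next to the red ring at (390,247), to (328,202), next to the green cap at (346,191). The rack is at left (170,260). In the scene view the row runs from (237,224) to (304,267).

```bash
cat > h.py <<'E'
import numpy as np,cv2
from scipy.spatial.transform import Rotation as R
def ray(d,uv):
    K=d["mtx"];D=np.array([float(d["k1"]),0,0,0,0])
    p=cv2.undistortPoints(np.array(uv,float).reshape(-1,1,2),K,D).reshape(-1,2)
    T=d["cam_to_world"];v=np.c_[p[:,0],-p[:,1],-np.ones(len(p))]@T[:3,:3].T
    return T[:3,3],v
def onplane(d,uv,z):
    o,v=ray(d,uv);return o+v*((z-o[2])/v[:,2])[:,None]
def plugs(d,box):
    hsv=cv2.cvtColor(d["img"],cv2.COLOR_RGB2HSV);m=cv2.inRange(hsv,(20,100,110),(35,255,255))
    M=np.zeros_like(m);x0,y0,x1,y1=box;M[y0:y1,x0:x1]=m[y0:y1,x0:x1]
    n,l,st,c=cv2.connectedComponentsWithStats(M);k=[i for i in range(1,n) if st[i,4]>12]
    return c[k],st[k,4]
E
python3 - <<'E'
from h import *
t=dict(np.load("top.npz"));s=dict(np.load("scene.npz"))
a,A=plugs(t,(295,175,410,300));b,B=plugs(s,(195,205,345,300))
print(A,B)
a=a[np.argsort(-a[:,1])];b=b[np.argsort(b[:,0])]
pa=onplane(t,a,.182);pb=onplane(s,b,.182);print(pa.round(4),pb.round(4),sep="\n")
o1,v1=ray(t,a);o2,v2=ray(s,b)
for i in range(min(len(a),len(b))):
    k=np.linalg.lstsq(np.c_[v1[i],-v2[i]],o2-o1,rcond=None)[0];P=o1+k[0]*v1[i];Q=o2+k[1]*v2[i];print(((P+Q)/2).round(4),np.linalg.norm(P-Q).round(4))
m=(pa+pb)/2;print(np.linalg.norm(np.diff(pa,axis=0),axis=1),np.linalg.norm(np.diff(pb,axis=0),axis=1))
hsv=cv2.cvtColor(t["img"],cv2.COLOR_RGB2HSV);g=cv2.inRange(hsv,(50,120,60),(75,255,255));ys,xs=np.nonzero(g);print("green",onplane(t,[[xs.mean(),ys.mean()]],.19))
from plant import r
q=R.from_quat(r.get_state()["eef_rot"]);print(q.as_matrix().round(3))
E
```

```text
[49 49 48 44 53 49] [77 83 83 86 89 95]
[[ 0.4838 -0.0657  0.182 ]
 [ 0.5165 -0.041   0.182 ]
 [ 0.5475 -0.0166  0.182 ]
 [ 0.5782  0.0076  0.182 ]
 [ 0.6107  0.0323  0.182 ]
 [ 0.643   0.0566  0.182 ]]
[[ 0.4888 -0.0641  0.182 ]
 [ 0.5187 -0.04    0.182 ]
 [ 0.5537 -0.0157  0.182 ]
 [ 0.5847  0.0088  0.182 ]
 [ 0.6166  0.0331  0.182 ]
 [ 0.6484  0.0571  0.182 ]]
[ 0.4843 -0.0652  0.1789] 0.0018
[ 0.5167 -0.0405  0.1806] 0.0011
[ 0.5484 -0.0162  0.1779] 0.0013
[0.5793 0.0082 0.1776] 0.0019
[0.6118 0.0329 0.1778] 0.0015
[0.6442 0.0571 0.1782] 0.0013
[0.04095401 0.03948759 0.03902585 0.04083456 0.04045553] [0.03842181 0.04259401 0.03954693 0.04010701 0.03980564]
green [[0.66763307 0.00832765 0.19      ]]
[[-0.901  0.434 -0.001]
 [ 0.434  0.901 -0.002]
 [-0.    -0.002 -1.   ]]
```

```bash
python3 -m pendant '[0,0,0,0,0,0,0.1, 0,0,0,0,0,0,0.2, 0,0,0,0,0,0,0.3, 0,0,0,0,0,0,0.3, 0,0,0,0,0,0,0.3, 0,0,0,0,0,0,0.3]' 10
python3 -m pendant '[0,-0.2,-0.07,0,0,0,0, 0,-0.45,-0.15,0,0,0,0, 0,-0.7,-0.23,0,0,0,0, 0,-0.9,-0.3,0,0,0,0, 0,-1,-0.33,0,0,0,0, 0,-1,-0.33,0,0,0,0]'
python3 -m pendant '[0,-0.2,-0.07,0,0,0,0, 0,-0.45,-0.15,0,0,0,0, 0,-0.7,-0.23,0,0,0,0, 0,-0.9,-0.3,0,0,0,0, 0,-1,-0.33,0,0,0,0, 0,-1,-0.33,0,0,0,0]'
python3 -m pendant '[0,-0.2,-0.07,0,0,0,0, 0,-0.45,-0.15,0,0,0,0, 0,-0.7,-0.23,0,0,0,0, 0,-0.9,-0.3,0,0,0,0, 0,-1,-0.33,0,0,0,0, 0,-1,-0.33,0,0,0,0]'
cat > rel.py <<'E'
from h import *
from plant import r
t=dict(np.load("top.npz"));s=dict(np.load("scene.npz"))
a,_=plugs(t,(295,175,410,300));b,_=plugs(s,(195,205,345,300))
a=a[np.argsort(-a[:,1])];b=b[np.argsort(b[:,0])]
# centroid of visible yellow includes head side: ~2-3 mm below top of head
m=(onplane(t,a,.182)+onplane(s,b,.182))/2
y=np.array([100,60,20,-20,-60,-100])/1000
c=m.mean(0);u=np.r_[np.linalg.lstsq(y[:,None],(m-c)[:,:2],rcond=None)[0][0],0];print("scale",np.linalg.norm(u));u/=np.linalg.norm(u)
P=c+y[:,None]*u
st=r.get_state();q=R.from_quat(st["eef_rot"])
print("clock",st["clock"],"F",st["contact_force"].round(2),"tcp",st["tool_pos"].round(4),"open",st["opening"])
print("yaw err deg",np.degrees(np.arctan2(*(q.as_matrix()[:2,1]@np.c_[[u[1],-u[0]],-u[:2]]))).round(2))
d=q.inv().apply(P-st["tool_pos"])/.15;print("shift units to plug heads(z .182 to TCP):\n",d.round(3));print(P[0],P[5])
E
python3 rel.py
```

```text
clock: 0.7
tool_pos: [0.2711, 0.563, 0.2572]
eef_rot: [0.443, 0.897, -0.0, -0.0]
contact_force: [0.4, 0.8, 0.4]
opening: 0.472
finger_force: 0.0
clock: 1.3
tool_pos: [0.3238, 0.4121, 0.2576]
eef_rot: [0.445, 0.895, -0.0, 0.0]
contact_force: [0.6, 0.2, -0.0]
opening: 0.003
finger_force: 0.0
clock: 1.9
tool_pos: [0.3751, 0.2645, 0.2575]
eef_rot: [0.445, 0.896, 0.0, 0.0]
contact_force: [-0.3, 0.8, 0.1]
opening: 0.005
finger_force: 0.0
clock: 2.5
tool_pos: [0.427, 0.1157, 0.2574]
eef_rot: [0.444, 0.896, 0.001, 0.0]
contact_force: [-0.2, -0.1, -0.2]
opening: 0.003
finger_force: 0.0
scale 1.0032048319470117
clock 2.5 F [-0.16 -0.06 -0.21] tcp [0.427  0.1157 0.2574] open 0.0031263073493127437
yaw err deg -0.15
shift units to plug heads(z .182 to TCP):
 [[-1.197 -0.413  0.502]
 [-1.196 -0.146  0.503]
 [-1.196  0.12   0.503]
 [-1.195  0.387  0.504]
 [-1.194  0.654  0.504]
 [-1.193  0.92   0.504]]
[ 0.48639668 -0.06466005  0.182     ] [0.64533996 0.05673613 0.182     ]
```

```bash
python3 -m pendant '[0,-0.2,-0.08,0,0,0,0, 0,-0.45,-0.16,0,0,0,0, 0,-0.7,-0.25,0,0,0,0, 0,-0.9,-0.33,0,0,0,0, 0,-1,-0.41,0,0,0,0, 0,-1,-0.41,0,0,0,0]'
python3 -m pendant '[0,-0.1,0,0.05,0,0,0, 0,-0.2,0,0.15,0,0,0, 0,-0.2,0,0.25,0,0,0, 0,-0.2,0,0.29,0,0,0, 0,-0.2,0,0.29,0,0,0, 0,-0.2,0,0.29,0,0,0]'
python3 rel.py; python3 - <<'E'
from h import *
from plant import r
a=r.snapshot("top")["img"][170:310,290:420];b=r.snapshot("scene")["img"][150:300,190:350]
cv2.imwrite("pics/hov.png",np.hstack([cv2.resize(a,(390,420),interpolation=2),cv2.resize(b,(400,420),interpolation=2)])[...,::-1])
E
```

```text
clock: 3.1
tool_pos: [0.4686, -0.0413, 0.2573]
eef_rot: [0.444, 0.896, 0.0, 0.0]
contact_force: [-1.1, -0.1, 0.4]
opening: 0.004
finger_force: 0.0
clock: 3.7
tool_pos: [0.4862, -0.0641, 0.214]
eef_rot: [0.443, 0.897, 0.0, 0.0]
contact_force: [0.5, 0.7, -0.0]
opening: 0.006
finger_force: 0.0
scale 1.0032048319470117
clock 3.7 F [ 0.54  0.72 -0.01] tcp [ 0.4862 -0.0641  0.214 ] open 0.005544754481646749
yaw err deg 0.03
shift units to plug heads(z .182 to TCP):
 [[-4.000e-03 -1.000e-03  2.140e-01]
 [-4.000e-03  2.660e-01  2.140e-01]
 [-4.000e-03  5.320e-01  2.140e-01]
 [-4.000e-03  7.990e-01  2.140e-01]
 [-4.000e-03  1.066e+00  2.140e-01]
 [-5.000e-03  1.332e+00  2.150e-01]]
[ 0.48639668 -0.06466005  0.182     ] [0.64533996 0.05673613 0.182     ]
```

View pics/hov.png

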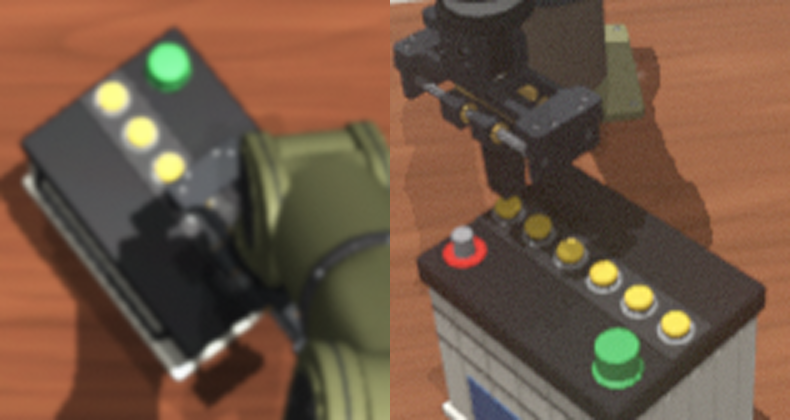

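The hand hovers over plug 1, with the fingertips just behind and above it at about (505,190) in the crop, clear of the post and the protector. I'll press slowly.

```bash
python3 -m pendant '[0,0,0,0.02,0,0,0, 0,0,0,0.04,0,0,0, 0,0,0,0.05,0,0,0, 0,0,0,0.06,0,0,0, 0,0,0,0.065,0,0,0, 0,0,0,0.07,0,0,0, 0,0,0,0.075,0,0,0, 0,0,0,0.08,0,0,0, 0,0,0,0.085,0,0,0, 0,0,0,0.09,0,0,0, 0,0,0,0.09,0,0,0]'
```

```text
clock: 4.9
tool_pos: [0.4857, -0.0654, 0.2003]
eef_rot: [0.444, 0.896, -0.0, -0.0]
contact_force: [-1.4, 0.2, 2.7]
opening: 0.006
finger_force: 1.4
```

```bash
python3 -m pendant '[0,0,0,0.004,0,0,0, 0,0,0,0.008,0,0,0, 0,0,0,0.011,0,0,0, 0,0,0,0.011,0,0,0]'
```

```text
clock: 5.3
tool_pos: [0.4857, -0.0654, 0.1991]
eef_rot: [0.444, 0.896, -0.0, 0.0]
contact_force: [-2.1, -0.1, 7.2]
opening: 0.007
finger_force: 4.0
```

```bash
python3 -m pendant '[0,0,0,0.004,0,0,0, 0,0,0,0.007,0,0,0, 0,0,0,0.007,0,0,0]'
```

```text
clock: 5.6
tool_pos: [0.4857, -0.0654, 0.199]
eef_rot: [0.444, 0.896, 0.0, 0.0]
contact_force: [-3.5, 0.1, 17.6]
opening: 0.001
finger_force: 9.0
```

Plug 1 is home: the tip stopped at 180 mm and the force rose to 17 N. Next is plug 2.

```bash
python3 -m pendant '[0,0,0,-0.05,0,0,0, 0,0,0,-0.09,0,0,0, 0,0,0.1,-0.09,0,0,0, 0,0,0.2,-0.09,0,0,0, 0,0,0.27,-0.09,0,0,0, 0,0,0.27,-0.09,0,0,0, 0,0,0.27,-0.07,0,0,0, 0,0,0.27,-0.055,0,0,0, 0,0,0.27,-0.045,0,0,0, 0,0,0.27,-0.035,0,0,0, 0,0,0.27,-0.03,0,0,0]'
python3 -m pendant '[0,0,0,0.005,0,0,0, 0,0,0,0.01,0,0,0, 0,0,0,0.015,0,0,0, 0,0,0,0.02,0,0,0, 0,0,0,0.024,0,0,0, 0,0,0,0.027,0,0,0, 0,0,0,0.03,0,0,0, 0,0,0,0.03,0,0,0]'
```

```text
clock: 6.7
tool_pos: [0.5172, -0.0414, 0.2022]
eef_rot: [0.444, 0.896, -0.001, -0.0]
contact_force: [-2.3, -0.8, 4.6]
opening: 0.006
finger_force: 2.0
clock: 7.5
tool_pos: [0.5179, -0.041, 0.1991]
eef_rot: [0.444, 0.896, -0.0, 0.0]
contact_force: [-6.0, -2.3, 16.2]
opening: 0.008
finger_force: 8.4
```

Plug 2 is home as well, so I repeat the same rows for plug 3.

```bash
python3 -m pendant '[0,0,0,-0.05,0,0,0, 0,0,0,-0.09,0,0,0, 0,0,0.1,-0.09,0,0,0, 0,0,0.2,-0.09,0,0,0, 0,0,0.27,-0.09,0,0,0, 0,0,0.27,-0.09,0,0,0, 0,0,0.27,-0.07,0,0,0, 0,0,0.27,-0.055,0,0,0, 0,0,0.27,-0.045,0,0,0, 0,0,0.27,-0.035,0,0,0, 0,0,0.27,-0.03,0,0,0]'
python3 -m pendant '[0,0,0,0.005,0,0,0, 0,0,0,0.01,0,0,0, 0,0,0,0.015,0,0,0, 0,0,0,0.02,0,0,0, 0,0,0,0.024,0,0,0, 0,0,0,0.027,0,0,0, 0,0,0,0.03,0,0,0, 0,0,0,0.03,0,0,0]'; python3 rel.py
```

```text
clock: 8.6
tool_pos: [0.5499, -0.0165, 0.202]
eef_rot: [0.444, 0.896, -0.0, -0.0]
contact_force: [-0.7, 0.8, 2.7]
opening: 0.003
finger_force: 2.0
clock: 9.4
tool_pos: [0.55, -0.0165, 0.199]
eef_rot: [0.444, 0.896, -0.0, 0.0]
contact_force: [-4.2, -0.9, 15.5]
opening: 0.003
finger_force: 7.7
scale 1.0032048319470117
clock 9.4 F [-4.17 -0.94 15.48] tcp [ 0.55   -0.0165  0.199 ] open 0.0033029687664493552
yaw err deg -0.1
shift units to plug heads(z .182 to TCP):
 [[ 0.001 -0.532  0.114]
 [ 0.002 -0.265  0.114]
 [ 0.002  0.002  0.114]
 [ 0.002  0.268  0.114]
 [ 0.003  0.535  0.114]
 [ 0.003  0.802  0.114]]
[ 0.48639668 -0.06466005  0.182     ] [0.64533996 0.05673613 0.182     ]
```

```bash
python3 -m pendant '[0,0,0,-0.05,0,0,0, 0,0,0,-0.09,0,0,0, 0,0,0.1,-0.09,0,0,0, 0,0,0.2,-0.09,0,0,0, 0,0,0.27,-0.09,0,0,0, 0,0,0.27,-0.09,0,0,0, 0,0,0.27,-0.07,0,0,0, 0,0,0.27,-0.055,0,0,0, 0,0,0.27,-0.045,0,0,0, 0,0,0.27,-0.035,0,0,0, 0,0,0.27,-0.03,0,0,0]'
python3 -m pendant '[0,0,0,0.005,0,0,0, 0,0,0,0.01,0,0,0, 0,0,0,0.015,0,0,0, 0,0,0,0.02,0,0,0, 0,0,0,0.024,0,0,0, 0,0,0,0.027,0,0,0, 0,0,0,0.03,0,0,0, 0,0,0,0.03,0,0,0]'
```

```text
clock: 10.5
tool_pos: [0.582, 0.0079, 0.2023]
eef_rot: [0.444, 0.896, -0.0, -0.0]
contact_force: [-1.2, -0.1, 3.6]
opening: 0.008
finger_force: 2.0
clock: 11.3
tool_pos: [0.5821, 0.0079, 0.1991]
eef_rot: [0.444, 0.896, -0.0, 0.0]
contact_force: [-5.3, -1.5, 14.8]
opening: 0.003
finger_force: 7.3
```

```bash
python3 -m pendant '[0,0,0,-0.05,0,0,0, 0,0,0,-0.09,0,0,0, 0,0,0.1,-0.09,0,0,0, 0,0,0.2,-0.09,0,0,0, 0,0,0.265,-0.09,0,0,0, 0,0,0.265,-0.09,0,0,0, 0,0,0.265,-0.07,0,0,0, 0,0,0.265,-0.055,0,0,0, 0,0,0.265,-0.045,0,0,0, 0,0,0.265,-0.035,0,0,0, 0,0,0.265,-0.03,0,0,0]'
python3 -m pendant '[0,0,0,0.005,0,0,0, 0,0,0,0.01,0,0,0, 0,0,0,0.015,0,0,0, 0,0,0,0.02,0,0,0, 0,0,0,0.024,0,0,0, 0,0,0,0.027,0,0,0, 0,0,0,0.03,0,0,0, 0,0,0,0.03,0,0,0]'
```

```text
clock: 12.4
tool_pos: [0.6137, 0.0319, 0.2024]
eef_rot: [0.444, 0.896, -0.0, -0.0]
contact_force: [-1.2, -1.1, 4.4]
opening: 0.007
finger_force: 2.0
clock: 13.2
tool_pos: [0.6138, 0.032, 0.1991]
eef_rot: [0.444, 0.896, -0.0, 0.0]
contact_force: [-5.2, -1.8, 13.4]
opening: 0.004
finger_force: 6.9
```

```bash
python3 -m pendant '[0,0,0,-0.05,0,0,0, 0,0,0,-0.09,0,0,0, 0,0,0.1,-0.09,0,0,0, 0,0,0.2,-0.09,0,0,0, 0,0,0.265,-0.09,0,0,0, 0,0,0.265,-0.09,0,0,0, 0,0,0.265,-0.07,0,0,0, 0,0,0.265,-0.055,0,0,0, 0,0,0.265,-0.045,0,0,0, 0,0,0.265,-0.035,0,0,0, 0,0,0.265,-0.03,0,0,0]'
python3 -m pendant '[0,0,0,0.005,0,0,0, 0,0,0,0.01,0,0,0, 0,0,0,0.015,0,0,0, 0,0,0,0.02,0,0,0, 0,0,0,0.024,0,0,0, 0,0,0,0.027,0,0,0, 0,0,0,0.03,0,0,0, 0,0,0,0.03,0,0,0]'; python3 rel.py
```

```text
clock: 14.3
tool_pos: [0.6454, 0.0562, 0.2021]
eef_rot: [0.444, 0.896, -0.0, -0.0]
contact_force: [-1.5, -0.4, 4.1]
opening: 0.003
finger_force: 1.9
clock: 15.1
tool_pos: [0.6455, 0.0562, 0.1991]
eef_rot: [0.444, 0.896, -0.0, 0.0]
contact_force: [-5.8, -2.0, 11.9]
opening: 0.006
finger_force: 6.3
scale 1.0032048319470117
clock 15.1 F [-5.75 -2.   11.87] tcp [0.6455 0.0562 0.1991] open 0.005948805303413677
yaw err deg -0.1
shift units to plug heads(z .182 to TCP):
 [[ 1.000e-03 -1.332e+00  1.140e-01]
 [ 2.000e-03 -1.065e+00  1.140e-01]
 [ 2.000e-03 -7.980e-01  1.140e-01]
 [ 3.000e-03 -5.320e-01  1.140e-01]
 [ 3.000e-03 -2.650e-01  1.140e-01]
 [ 4.000e-03  2.000e-03  1.140e-01]]
[ 0.48639668 -0.06466005  0.182     ] [0.64533996 0.05673613 0.182     ]
```

All six plugs stopped solid at 180 mm. I'll lift clear and check.

```bash
python3 -m pendant '[0,0,0,-0.05,0,0,0, 0,0,0,-0.2,0,0,0, 0,0,0,-0.45,0,0,0, 0,0,0,-0.7,0,0,0, 0,0.2,0,-0.8,0,0,0, 0,0.5,0,-0.8,0,0,0, 0,0.75,0,-0.8,0,0,0, 0,0.9,0,-0.8,0,0,0, 0,0.9,0,-0.8,0,0,0, 0,0.9,0,-0.8,0,0,0, 0,0.9,0,-0.8,0,0,0]'
python3 - <<'E'
from h import *
from plant import r
a=r.snapshot("top")["img"];b=r.snapshot("scene")["img"][150:350,120:420]
cv2.imwrite("pics/end.png",np.hstack([cv2.resize(a[150:310,210:470],(400,246),interpolation=2),cv2.resize(b,(400,246),interpolation=2)])[...,::-1])
E
```

```text
clock: 16.2
tool_pos: [0.5651, 0.1621, 0.3176]
eef_rot: [0.445, 0.895, -0.0, 0.001]
contact_force: [0.5, -1.0, -0.3]
opening: 0.001
finger_force: 0.0
```

View pics/end.png

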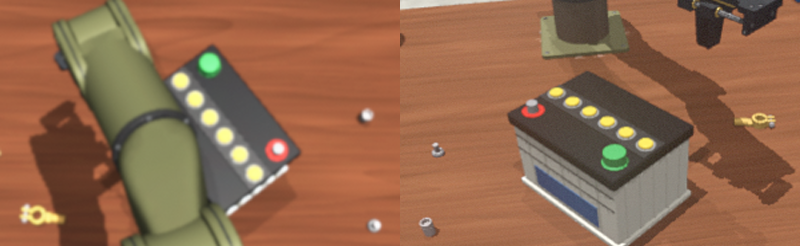

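All six plugs sit flush, from (556,92) to (645,144) in the right half. The green cap at (614,156), the terminal, socket and bolt are where they were, and the hand is clear.

```bash
python3 -c "
from plant import r
print(r.finish_job())"
```

```text
the job is handed in; nothing more can be done
None
```

I pressed all six vent plugs home in one low pass from the positive end to the negative (17.6 N was the highest force I read while pressing), moved the hand clear, saw no bystander out of place in the last pictures, and handed the job in at about 16 s; no verdict came back.

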